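# Fit the double lid to the tea caddy and show its inner lid

### The job

Lift the wooden display cover off the porcelain tea caddy by its knob and set it down upright on the cart, clear of the caddy. Then pick up the caddy's nested pair of lids together, by the inner lid's tall knob, and lower them until the inner lid sits fully home in the caddy's mouth before letting go. Finally take the outer lid alone by its collar, lift it straight up about 10 cm, leaving the inner lid seated and undisturbed, and finish while still holding the outer lid level in the air above the caddy; leave the caddy, cup, egg and caliper where they stand.

Things in the scene. Friction and masses are not known exactly. Their poses are not given: they have to be found in the camera images.
- caddy: Loose round white porcelain tea caddy with two gilt bands, 0.7 kg, 85 mm high, 100 mm across the belly; open neck at the top 76 mm outside, 66 mm inside, vertical for its top 13 mm. Origin: centre of its underside, z up.
- cover: Turned wooden display cover, about 90 g, loose on the caddy's mouth: from its origin (centre of its underside, z up) a plug 54 mm across from 0 to 8 mm, which hangs in the mouth or stands on the table, a disc 86 mm across from 8 to 15 mm, a neck 16 mm across to 22 mm, a knob 26 mm across from 22 to 45 mm. On the caddy its origin is 77 mm above the caddy's.
- inner_lid: White porcelain inner lid, about 160 g, starts on a 6 mm high cork pad under the outer lid. From its origin (centre of its underside, z up): plug 58 mm across, edge tapered, from 0 to 12 mm; flange 80 mm across from 12 to 18 mm; then stem and knob. Seated, the flange rests on the caddy's rim, origin 73 mm above the caddy's, plug with 4 mm play all round.
- outer_lid: White porcelain outer lid, about 160 g, loose on the inner lid's flange: ring-shaped deck 94 mm across, from 0 to 5 mm above its origin (centre of deck's underside, z up), a 4 mm skirt hanging round the flange with 3 mm play, and a tubular collar on top. Nested, its origin is 18 mm above the inner lid's.
- inner_knob (a point): Middle height of the part of the inner lid's gilt knob that shows, 70 mm above the inner lid's origin. Knob: cylinder 22 mm across, from 52 to 83 mm above that origin, on a stem 18 mm across. It passes freely up through the outer lid's collar and stands 32 mm above the collar's top. Lifted by it, the inner lid carries the outer lid along.
- outer_collar (a point): Centre of the outer lid's collar, 19 mm above the outer lid's origin: upright round tube 44 mm outside, 32 mm inside, from 5 to 33 mm above that origin. Gripping it lifts the outer lid alone.
- cup: Bystander: small coral-red glazed cup, 72 mm across the rim, 62 mm high, standing on a 6 mm cork coaster 90 mm across. Origin: centre of its underside.
- egg: Bystander: speckled stoneware egg on a small wooden stand, 52 mm across, 61 mm high. Origin: centre of the stand's underside.
- caliper: Bystander: chrome caliper lying flat, 190 mm long along its x axis, two jaws reaching 45 mm to its -y side near the +x end, 13 mm high at most. Origin: middle of the beam's underside.
Not all that is in view belongs to the job. What is shaped like the inner_lid but blue or purple is not meant.

How it is judged (in metres and radians):
On the way, in this order (a step that is already met when the one before it is completed fails the run):
1. the wooden cover stands upright on the cart, clear of the caddy and let go, the two lids still nested (height (world z) of cover below 0.012 m and angle between cover's own z axis and vertical below 0.1 rad and horizontal distance between cover and caddy above 0.095 m and contact force between each of the arm, the fingers and cover below 0.1 N and z of outer_lid in the frame of inner_lid between 0.015 and 0.0215 m and horizontal distance between outer_lid and inner_lid below 0.007 m), for 0.2 s.
2. both lids, still nested and held by the inner lid's knob, are seated in the caddy's mouth (all of step 1 and z of inner_lid in the frame of caddy between 0.069 and 0.077 m and horizontal distance between inner_lid and caddy below 0.007 m and angle between inner_lid's own z axis and vertical below 0.07 rad and contact force between the fingers and inner_lid above 0.5 N), for 0.1 s.
3. the inner lid's knob is let go with both lids resting in place (z of inner_lid in the frame of caddy between 0.069 and 0.077 m and horizontal distance between inner_lid and caddy below 0.007 m and angle between inner_lid's own z axis and vertical below 0.07 rad and z of outer_lid in the frame of inner_lid between 0.015 and 0.0215 m and horizontal distance between outer_lid and inner_lid below 0.007 m and contact force between the fingers and inner_lid below 0.1 N), for 0.1 s.
At the end, for the whole second after the job is handed in: The gripper holds the outer lid still, level (0.2 rad), 70 to 150 mm above its place and within 40 mm of straight above it, touching no other part; the inner lid sits in the mouth (4 mm height, 7 mm centre, 0.07 rad); the cover stands upright on the cart, 95 mm or more from the caddy's centre (z of inner_lid in the frame of caddy between 0.069 and 0.077 m and horizontal distance between inner_lid and caddy below 0.007 m and angle between each of inner_lid, caddy's own z axis and vertical below 0.07 rad and height (world z) of cover below 0.012 m and angle between cover's own z axis and vertical below 0.1 rad and horizontal distance between cover and caddy above 0.095 m and contact force between each of the arm, the fingers and cover below 0.1 N and z of outer_lid in the frame of inner_lid between 0.088 and 0.168 m and horizontal distance between outer_lid and inner_lid below 0.04 m and angle between outer_lid's own z axis and vertical below 0.2 rad and contact force between the fingers and outer_lid above 1 N and contact force between outer_lid and inner_lid below 0.05 N and contact force between outer_lid and caddy below 0.05 N and contact force between the fingers and inner_lid below 0.1 N and linear speed of outer_lid below 0.03 m/s and linear speed of inner_lid below 0.02 m/s); the arm keeps its last pose, push and grip.
It fails at once if the outer lid comes off the inner lid while the inner lid is not seated level in the caddy (z of outer_lid in the frame of inner_lid above 0.03 m and (z of inner_lid in the frame of caddy above 0.079 m or horizontal distance between inner_lid and caddy above 0.012 m or angle between inner_lid's own z axis and vertical above 0.12 rad)).
It fails at once if the caddy is shoved or knocked over (distance of caddy from where it was at the start of the episode above 0.025 m or angle between caddy's own z axis and vertical above 0.25 rad).
It fails at once if the cup is shoved or knocked over (distance of cup from where it was at the start of the episode above 0.025 m or angle between cup's own z axis and vertical above 0.25 rad).
It fails at once if the egg is shoved or knocked over (distance of egg from where it was at the start of the episode above 0.025 m or angle between egg's own z axis and vertical above 0.25 rad).
It fails at once if the caliper is shoved or knocked over (distance of caliper from where it was at the start of the episode above 0.025 m or angle between caliper's own z axis and vertical above 0.25 rad).
It also fails if it takes over 62 s, if anything falls off the work surface, if the arm or the gripper's body presses on something with over 40 N, if the wrist force passes 120 N, or if a joint passes its speed limit or range.

### The arm

A 6-joint arm with a two-finger parallel gripper is mounted at the origin on the work surface. World frame = base frame: x ahead of the robot, y to its left, z up, the work surface at z = 0. Lengths are in mm, angles in degrees, forces in N, time in s.
With the tool pointing down it reaches from about 425 to 950 mm from the base axis. Payload 14.7 kg.
Tool frame: the origin (TCP) lies on the centre line of the jaws, within the pads' length; the fingertips stand ahead of it and the grasp point (between the pads) lies 3 mm ahead of it (tip_reach is the z of the fingertips in the tool frame, in mm); z points along the fingers, y is the line along which they close (so a half turn about z gives the same grasp; the last joint's range is limited). The gripper opens to 85 mm and grips with 20 to 120 N. Pads are 22 mm wide; open, the fingers measure 114 mm over their backs; the gripper's body (76 mm by 85 mm) begins 54 mm behind the grasp point. The pads swing forward as they close: fully open they stand 13 mm farther back than shut.
Start: joints at [66.715, 27.513, 91.461, -0, 61.026, -2.67], TCP at [228.832, 608.382, 253.297] pointing down, gripper open.
Joint ranges: [-157.49, 157.49], [-46.99, 117.5], [13.45, 153.17], [-89.5, 269.5], [5.16, 153.95], [-167.48, 167.48]. Speed limits (degrees/s): [108.29, 108.29, 136.94, 172.46, 172.46, 172.46].

### API

Orientations are given as a 3x3 rotation matrix whose columns are the frame's x, y, z axes.
In Python, from workcell import * gives the robot as it stands.
- The arm moves only by the tool drive_tool, never from a script. Its argument "series" is a list of rows, each a list of 3 entries, a list of its own where there are three numbers: the shift along the tool's x, y, z in cm, then the turn, a rotation vector about the tool's x, y, z in degrees, then the finger opening in cm, from 0 to 8.54. A call has 1 to 12 rows; each row shifts and turns the commanded pose from where the row before left it, along the tool's axes as they then stand; what a row does not reach is not made up. A row lasts 1/12 s, in which the tool goes at most 41.7 mm and 7.16 degrees, less where a joint would pass 70% of its speed; a pose out of reach is approached as far as the arm can. A call is refused whole if a number of a shift passes 4.17 or a number of a turn 7.16, either way. A call with a gripper value outside its range is refused whole. The fingers move at their own pace and stop on an object; "force" is the grip in N (left out, the last holds). Time passes only in rows, so rows that do not move let the fingers close. It gives the time, the measured TCP pose, the force, the opening and the grip force at its end, in the units of the state.
- read_state(): the state, without advancing time (a new reading comes with each control period).
- camera(name): name is "side" or "top" or "wrist"; returns (picture, depth): 480x640x3 uint8, blue, green, red; 480x640 float32, mm along the optical axis (not along the pixel's ray), 0 where there is no reading.
- get_calibration(name): a dict with "fx", "fy", "cx", "cy" (pixels), "k1" (the pictures are not rectified: a ray, as slopes to the right and down, at radius r is drawn at 1 + k1 r^2 times it, then the intrinsics apply), "rvec" (rotation vector, rad) and "tvec" (3), from world to camera coordinates, as OpenCV has them; the wrist camera has in their place "T_tool_cam" (4x4, takes a point from camera to tool coordinates, whose origin is the TCP and whose axes are the flange's). Camera axes: x right, y down, z forward; pixel columns grow to the right and rows downward; lengths in mm; the calibration is good to about 2 mm. A picture is of the moment at which its call begins: read the wrist's pose just before it. get_calibration takes no time and is no camera call.
- close_job(): hands the job in; it is judged then, once.
The state is a dict: "time": time; "q": joint angles; "joint_velocities": joint speeds; "effort": joint torques, N m; "tcp_pos": TCP position; "tool_rot": TCP orientation; "force": force on the tool from outside, world axes, zero at the start; "torque": the same for the moment, N m; "opening": finger opening in mm; "finger_force": force on a finger pad.
Only numpy, scipy, OpenCV 4.12 (cv2) and the standard library are available. Lean on these libraries where they do the work, as an engineer would, in place of code of your own. Each camera call takes 0.05 s, during which the arm holds its last target. There are 200 camera calls.

## Working session

There is one attempt and no reset: what is moved stays moved. The work goes in short steps, Python scripts to look and compute and a tool call to move; the robot and the scene stay as the last step left them, time stands still between calls to the robot, and variables do not carry over. Pictures are saved under pics/ and viewed, at most 10 in all, crops included, and the job is handed in when it is done.

Besides the shell and the picture viewer there is one more tool, called after "Emit:" as name(argument=value, ...) on one line, values as JSON. drive_tool: Moves the arm, as the interface text tells. Its arguments: {"type":"object","properties":{"series":{"type":"array"},"force":{"type":"number"}},"required":["series"]}

```bash
mkdir -p pics; cat > h.py <<'E'
from workcell import *
import numpy as np, cv2
def ext(n,st=None):
    c=get_calibration(n)
    if n=="wrist":
        st=st or read_state(); T=np.eye(4);T[:3,:3]=st["tool_rot"];T[:3,3]=st["tcp_pos"]
        T=T@np.array(c["T_tool_cam"]); return c,T[:3,:3],T[:3,3]
    R=cv2.Rodrigues(np.array(c["rvec"],float))[0]; return c,R.T,-R.T@np.array(c["tvec"],float).ravel()
def ray(n,u,v,E=None):
    c,R,o=E or ext(n)
    K=np.array([[c["fx"],0,c["cx"]],[0,c["fy"],c["cy"]],[0,0,1.]])
    p=cv2.undistortPoints(np.array([[[u,v]]],float),K,np.array([c["k1"],0,0,0.]))[0,0]
    return o,R@np.array([p[0],p[1],1])
def onz(n,u,v,z,E=None):
    o,d=ray(n,u,v,E); return o+d*(z-o[2])/d[2]
def cloud(n,dep,E=None):
    c,R,o=E or ext(n)
    K=np.array([[c["fx"],0,c["cx"]],[0,c["fy"],c["cy"]],[0,0,1.]])
    g=np.stack(np.meshgrid(np.arange(640.),np.arange(480.)),-1).reshape(-1,1,2)
    p=cv2.undistortPoints(g,K,np.array([c["k1"],0,0,0.])).reshape(480,640,2)
    P=np.dstack([p,np.ones((480,640))])*dep[...,None]
    return P@R.T+o
E
python3 - <<'E'
from h import *
for n in("top","side"):
    im,d=camera(n);cv2.imwrite(f"pics/{n}0.png",im);np.save(n+"0.npy",d)
    print(n,ext(n)[2],ext(n)[1][:,2],get_calibration(n)["fx"])
s=read_state();print(s["tool_rot"],{k:v for k,v in s.items() if "tip" in k}); print(get_calibration("wrist")["T_tool_cam"])
import workcell;print([x for x in dir(workcell) if x[0]!='_'], getattr(workcell,"tip_reach",None))
E
```

```text
top [ 331.29425594  -55.2732461  1224.55023018] [ 0.19776399  0.00252154 -0.98024642] 495.2128888566633
side [ 427.88729725 -696.76530381  755.37522215] [ 0.14572518  0.6721884  -0.72589732] 470.77601769441975
[[-9.35985790e-01  3.52037563e-01 -3.94452112e-04]
 [ 3.52037784e-01  9.35985222e-01 -1.03091383e-03]
 [ 6.28095397e-06 -1.10378275e-03 -9.99999391e-01]] {}
[[-1.93017208e-04 -9.56463667e-01 -2.91851361e-01  7.43523383e+01]
 [ 9.99999977e-01 -2.11015551e-04  3.01917542e-05 -2.61413706e-01]
 [-9.04624918e-05 -2.91851348e-01  9.56463686e-01 -1.21213097e+02]
 [ 0.00000000e+00  0.00000000e+00  0.00000000e+00  1.00000000e+00]]
['IKError', 'camera', 'close_job', 'get_calibration', 'read_state', 'tip_reach'] 22.0
```

View pics/top0.png

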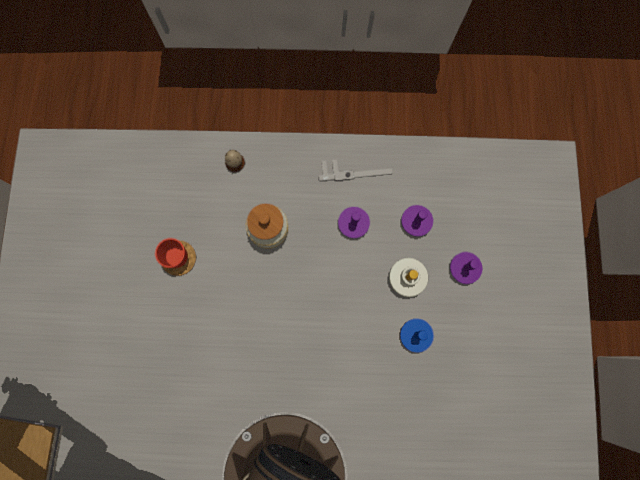

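View pics/side0.png

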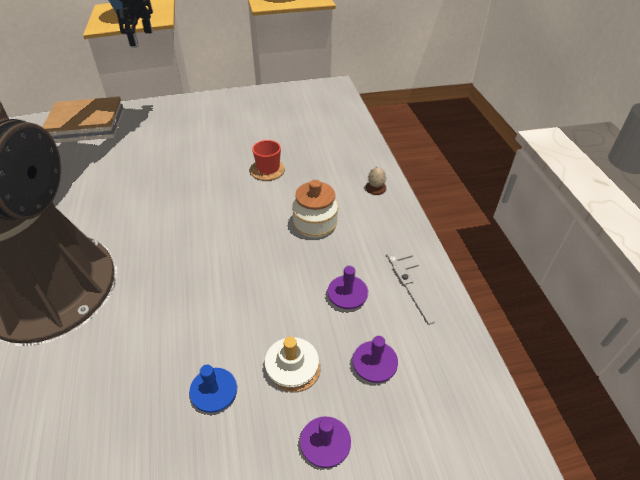

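Top view: the white lids with a gilt knob are at (409,278). Possible confusions are purple lids at (353,223), (417,221) and (466,268), and a blue lid at (417,336). The description says white, so I choose (409,278). The wooden cover on the caddy is at (266,220), the cup at (172,253), the egg at (233,160) and the caliper at (355,174). The side view agrees, with the gilt knob at (290,347) and the cover knob at (315,187).

```bash
python3 - <<'E'
from h import *
for n,cw,lw in(("top",(230,190,70,70),(380,250,60,60)),("side",(285,170,65,75),(255,325,80,70))):
    im=cv2.imread(f"pics/{n}0.png");d=np.load(n+"0.npy");P=cloud(n,d);hsv=cv2.cvtColor(im,cv2.COLOR_BGR2HSV)
    def rep(t,m):
        q=P[m]; 
        if len(q): 
            (a,b),r=cv2.minEnclosingCircle(q[:,:2].astype(np.float32)); print(n,t,len(q),"circ",np.round([a,b,2*r]),"med",np.round(np.median(q,0)),"z",np.round(np.percentile(q[:,2],[5,95])))
    def box(w):
        m=np.zeros((480,640),bool);x,y,a,b=w;m[y:y+b,x:x+a]=1;return m&(d>0)
    Z=P[...,2]
    rep("knob",box(cw)&(Z>113)); rep("disc",box(cw)&(Z>86)&(Z<98)); 
    rep("gknob",box(lw)&(Z>82)); rep("collar",box(lw)&(Z>50)&(Z<63));rep("deck",box(lw)&(Z>23)&(Z<36))
    ora=(hsv[...,0]<14)&(hsv[...,1]>130); m=(box(cw)&ora).astype(np.uint8)
    k=cv2.findContours(m,0,1)[0];e=cv2.fitEllipse(max(k,key=cv2.contourArea));print("cover disc ell",e[0],onz(n,*e[0],90))
    m=(box(lw)&(hsv[...,1]<60)&(hsv[...,2]>140)&(Z>15)).astype(np.uint8)
    k=cv2.findContours(m,0,1)[0];e=cv2.fitEllipse(cv2.convexHull(max(k,key=cv2.contourArea)));print("deck ell",e[0],e[1],onz(n,*e[0],27))
    ye=box(lw)&(hsv[...,0]>14)&(hsv[...,0]<30)&(hsv[...,1]>150)&(Z>50); rep("gilt",ye)
    tm=box((0,0,640,480))&(abs(Z)<12);rep("table",tm)
    if n=="top":
        for t,w in(("cup",(150,230,50,50)),("egg",(220,145,30,30)),("cal",(315,155,85,30)),("p1",(335,205,40,40)),("p2",(398,203,40,40))): rep(t,box(w)&(Z>8) if t!="cal" else box(w)&(Z>4))
E
```

```text
top knob 101 circ [586.  62.  26.] med [584.  62. 122.] z [119. 125.]
top disc 911 circ [586.  62.  87.] med [582.  61.  93.] z [89. 96.]
top gknob 73 circ [ 471. -286.   21.] med [ 472. -286.   90.] z [85. 93.]
top collar 128 circ [ 472. -286.   44.] med [ 468. -283.   58.] z [52. 62.]
top deck 872 circ [ 472. -286.   95.] med [ 466. -283.   30.] z [26. 34.]
cover disc ell (262.8244934082031, 221.4781036376953) [585.03705595  65.86912663  90.        ]
deck ell (408.4867248535156, 276.72369384765625) (37.45205307006836, 38.32146072387695) [ 470.52582554 -287.36530406   27.        ]
top gilt 78 circ [ 470. -286.   20.] med [ 469. -283.   89.] z [65. 93.]
top table 185698 circ [ 423.   -0. 1717.] med [394. -15.   1.] z [-3.  5.]
top cup 900 circ [517. 282. 109.] med [511. 292.  24.] z [ 9. 70.]
top egg 300 circ [760. 153.  53.] med [752. 151.  48.] z [ 9. 61.]
top cal 709 circ [ 746. -164.  227.] med [ 738. -136.    6.] z [ 4. 12.]
top p1 800 circ [ 602. -149.   89.] med [ 601. -151.   19.] z [15. 83.]
top p2 801 circ [ 609. -306.   95.] med [ 610. -308.   19.] z [15. 83.]
side knob 114 circ [587.  61.  28.] med [587.  57. 122.] z [114. 124.]
side disc 736 circ [587.  61.  89.] med [582.  50.  92.] z [89. 94.]
side gknob 140 circ [ 470. -288.   22.] med [ 470. -290.   88.] z [84. 90.]
side collar 251 circ [ 471. -288.   44.] med [ 469. -296.   56.] z [51. 60.]
side deck 1468 circ [ 470. -287.   95.] med [ 467. -301.   29.] z [26. 31.]
cover disc ell (314.7514343261719, 194.94639587402344) [586.20159778  59.21181593  90.        ]
deck ell (291.3199768066406, 361.7911071777344) (49.08796691894531, 53.90996551513672) [ 470.16249127 -289.85753669   27.        ]
side gilt 215 circ [ 470. -288.   22.] med [ 469. -295.   86.] z [56. 90.]
side table 149660 circ [ 583.  871. 2937.] med [ 418. -169.    0.] z [-2.  3.]
```

```bash
python3 - <<'E'
import cv2
a=cv2.imread("pics/top0.png")[240:310,370:450];b=cv2.imread("pics/side0.png")[320:400,240:340]
a=cv2.resize(a,(400,400));b=cv2.resize(b,(400,400));cv2.imwrite("pics/crop.png",cv2.hconcat([a,b]))
E
```

```text
(no output)
```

View pics/crop.png

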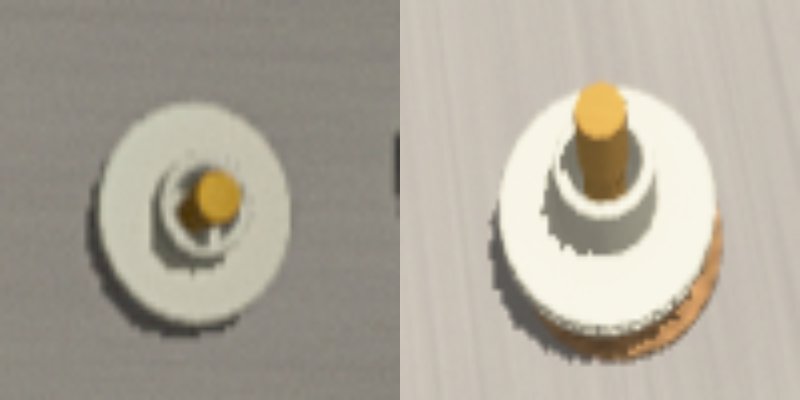

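The crop confirms white nested lids with a gilt knob on a cork pad at about (470.5, -287). The cover is at about (586.5, 61.5). I start by aligning the yaw with the world axes and heading for the cover.

Emit:
drive_tool(series=[[[0, 0, 0], [0, 0, -6.9], 8.5], [[0, 0, 0], [0, 0, -6.9], 8.5], [[0, 0, 0], [0, 0, -6.8], 8.5], [[-2, -3, 0], [0, 0, 0], 8.5], [[-2, -3, 0], [0, 0, 0], 8.5], [[-2, -3, 0], [0, 0, 0], 8.5], [[-2, -3, 0], [0, 0, 0], 8.5], [[-2, -3, 0], [0, 0, 0], 8.5], [[-2, -3, 0], [0, 0, 0], 8.5], [[-2, -3, 0], [0, 0, 0], 8.5], [[-2, -3, 0], [0, 0, 0], 8.5], [[-2, -3, 0], [0, 0, 0], 8.5]], force=40)

```text
time: 1.1
tcp_pos: [409.3, 336.7, 253.2]
tool_rot: [[-1.0, 0.0, -0.0], [0.0, 1.0, -0.0], [0.0, -0.0, -1.0]]
force: [0.9, 0.5, -0.4]
opening: 84.5
finger_force: 0.0
```

Emit:
drive_tool(series=[[[-2, -3, 0], [0, 0, 0], 8.5], [[-2, -3, 0], [0, 0, 0], 8.5], [[-2, -3, 0], [0, 0, 0], 8.5], [[-2, -3, 0], [0, 0, 0], 8.5], [[-2, -3, 0], [0, 0, 0], 8.5], [[-2, -3, 0], [0, 0, 0], 8.5], [[-2, -3, 0], [0, 0, 0], 8.5], [[-2, -3, 0], [0, 0, 0], 8.5], [[-1.7, -3, 0], [0, 0, 0], 8.5], [[0, 0, 0], [0, 0, 0], 8.5]])

```text
time: 1.93
tcp_pos: [588.4, 63.5, 253.0]
tool_rot: [[-1.0, 0.003, 0.001], [0.003, 1.0, -0.001], [-0.001, -0.001, -1.0]]
force: [-1.2, -0.5, -0.6]
opening: 85.1
finger_force: 0.0
```

```bash
cat >> h.py <<'E'
def look(name,z0,z1,sel=None):
    s=read_state();E=ext("wrist",s);im,d=camera("wrist")
    if name: cv2.imwrite(f"pics/{name}.png",im)
    P=cloud("wrist",d,E);q=P[(d>0)&(P[...,2]>z0)&(P[...,2]<z1)]
    return s,im,d,P,E
def circ(P,d,z0,z1,c=None,r=60):
    m=(d>0)&(P[...,2]>z0)&(P[...,2]<z1)
    if c is not None: m&=np.hypot(P[...,0]-c[0],P[...,1]-c[1])<r
    q=P[m]
    if len(q)<5: return None
    (a,b),R=cv2.minEnclosingCircle(q[:,:2].astype(np.float32));return len(q),round(a,1),round(b,1),round(2*R,1),np.round(np.percentile(q[:,2],[5,50,95]),1)
E
python3 - <<'E'
from h import *
s,im,d,P,E=look("w1",0,1);print(s["tcp_pos"],s["force"])
for z in((115,130),(86,98),(60,82)):print(circ(P,d,*z,c=(586,62),r=70))
E
```

```text
[588.40292584  63.4970614  253.01236457] [-1.24402113 -0.53253988 -0.58141849]
(934, 586.4, 60.5, 25.7, array([120. , 122.4, 123.6]))
(7323, 586.9, 60.1, 86.6, array([91.5, 92.6, 93.7]))
(1232, 585.4, 60.1, 97.7, array([60.3, 63.8, 68.3]))
```

View pics/w1.png

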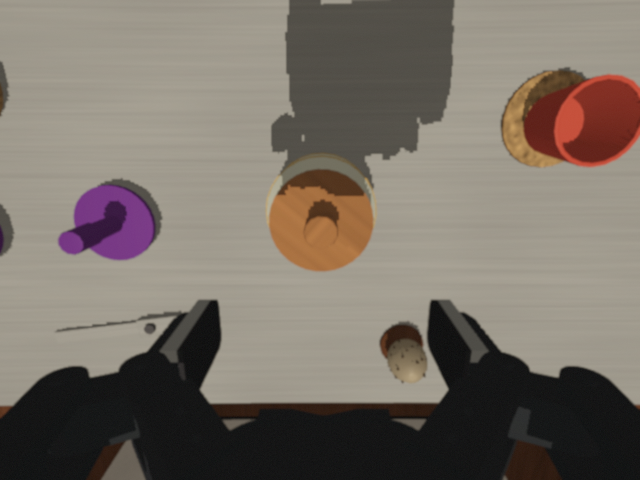

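The wrist view shows the cover's knob at (321,232) and the disc at (321,222), clear between the fingers. Now I descend.

Emit:
drive_tool(series=[[[0.2, -0.3, 2], [0, 0, 0], 8.5], [[0, 0, 3], [0, 0, 0], 8.5], [[0, 0, 3], [0, 0, 0], 8.5], [[0, 0, 2.5], [0, 0, 0], 7], [[0, 0, 1.5], [0, 0, 0], 6], [[0, 0, 1], [0, 0, 0], 5], [[0, 0, 0.5], [0, 0, 0], 4], [[0, 0, 0], [0, 0, 0], 4], [[0, 0, 0], [0, 0, 0], 4]])

```text
time: 2.73
tcp_pos: [584.0, 65.6, 118.9]
tool_rot: [[-1.0, 0.0, 0.001], [0.0, 1.0, 0.0], [-0.001, 0.0, -1.0]]
force: [0.4, -0.3, 1.0]
opening: 40.2
finger_force: 0.0
```

Emit:
drive_tool(series=[[[-0.25, -0.5, 0], [0, 0, 0], 4], [[0, 0, 0], [0, 0, 0], 4], [[0, 0, 0], [0, 0, 0], 4], [[0, 0, 0], [0, 0, 0], 2], [[0, 0, 0], [0, 0, 0], 1.5], [[0, 0, 0], [0, 0, 0], 1.5], [[0, 0, 0], [0, 0, 0], 1.5]], force=40)

```text
time: 3.32
tcp_pos: [586.5, 60.2, 119.0]
tool_rot: [[-1.0, 0.0, 0.001], [0.0, 1.0, -0.0], [-0.001, -0.0, -1.0]]
force: [-0.5, -1.6, 8.3]
opening: 25.0
finger_force: 38.8
```

```bash
python3 - <<'E'
from h import *
s=read_state();print(s["time"],s["tcp_pos"],s["force"],s["opening"],s["finger_force"])
im,d=camera("side");cv2.imwrite("pics/s2.png",im);cv2.imwrite("pics/s2c.png",cv2.resize(im[120:260,220:400],None,fx=3,fy=3))
E
```

```text
3.3167 [586.50313445  60.16921141 118.96245058] [-0.54785784 -1.57293413  8.340937  ] 25.03638338570664 38.81977736949921
```

View pics/s2c.png

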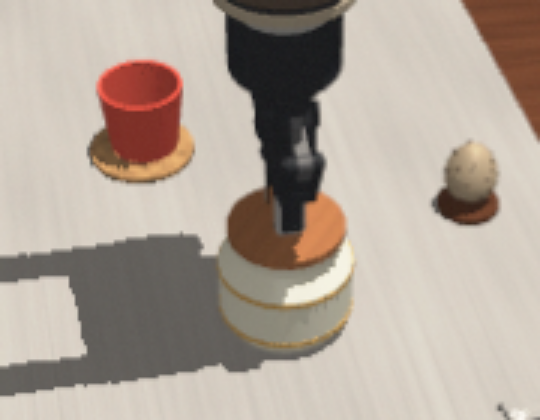

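Emit:
drive_tool(series=[[[0, 0, -0.3], [0, 0, 0], 1.5], [[0, 0, -0.7], [0, 0, 0], 1.5], [[0, 0, -1.5], [0, 0, 0], 1.5], [[0, 0, -1.5], [0, 0, 0], 1.5], [[1, -1, 0], [0, 0, 0], 1.5], [[2, -2.5, 0], [0, 0, 0], 1.5], [[2, -2.5, 0], [0, 0, 0], 1.5], [[2, -2.5, 0], [0, 0, 0], 1.5], [[2, -2.5, 0], [0, 0, 0], 1.5], [[0.6, -2, 0], [0, 0, 0], 1.5], [[0, 0, 0], [0, 0, 0], 1.5], [[0, 0, 0], [0, 0, 0], 1.5]])

```text
time: 4.37
tcp_pos: [490.1, -70.5, 158.9]
tool_rot: [[-1.0, 0.002, 0.001], [0.002, 1.0, -0.0], [-0.001, -0.0, -1.0]]
force: [0.4, -0.1, -0.0]
opening: 25.0
finger_force: 39.4
```

```bash
python3 - <<'E'
from h import *
s=read_state();print(s["time"],s["tcp_pos"],s["force"],s["opening"],s["finger_force"])
im,d=camera("side");cv2.imwrite("pics/s3.png",im);P=cloud("side",d)
print(circ(P,d,78,92,c=(586,61),r=48))
for z in((122,140),(133,139)):print(circ(P,d,*z,c=(490,-70),r=60))
s,im,d,P,E=look("w3",0,1)
for z in((80,92),(60,80)):print(circ(P,d,*z,c=(586,61),r=60))
E
```

```text
4.3667 [490.14343588 -70.53022706 158.93299474] [ 0.36386705 -0.07428795 -0.03813381] 25.030814858428922 39.42749261856079
(306, 586.5, 60.3, 78.8, array([78.8, 84.2, 86.8]))
(983, 489.8, -71.0, 88.4, array([128.2, 132.2, 134.1]))
(253, 490.7, -71.4, 85.9, array([133. , 133.5, 135.1]))
(1494, 583.7, 61.7, 75.6, array([80.7, 85.1, 86.4]))
(3397, 577.8, 61.1, 91.7, array([60.8, 67.9, 78.2]))
```

View pics/w3.png

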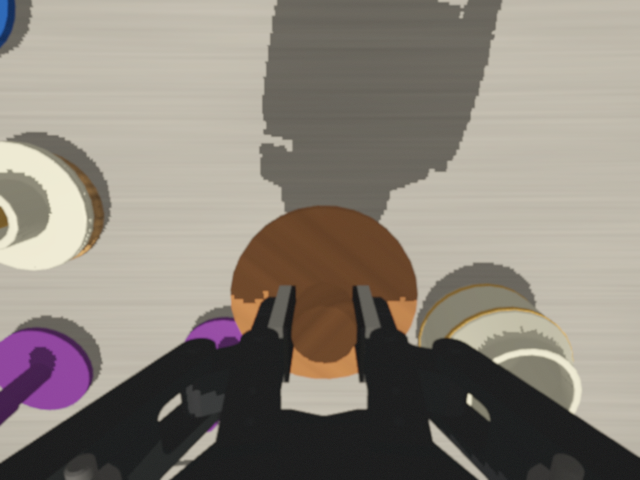

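The cover is held level, and the open caddy mouth shows at (525,385). Next I lower the cover to the cart.

Emit:
drive_tool(series=[[[0, 0, 2], [0, 0, 0], 1.5], [[0, 0, 3], [0, 0, 0], 1.5], [[0, 0, 3], [0, 0, 0], 1.5], [[0, 0, 2], [0, 0, 0], 1.5], [[0, 0, 0.8], [0, 0, 0], 1.5], [[0, 0, 0.4], [0, 0, 0], 1.5], [[0, 0, 0.2], [0, 0, 0], 1.5], [[0, 0, 0.1], [0, 0, 0], 1.5], [[0, 0, 0.1], [0, 0, 0], 1.5], [[0, 0, 0], [0, 0, 0], 1.5], [[0, 0, 0], [0, 0, 0], 1.5]])

```text
time: 5.38
tcp_pos: [490.6, -69.8, 43.0]
tool_rot: [[-1.0, 0.0, 0.001], [0.0, 1.0, -0.0], [-0.001, -0.0, -1.0]]
force: [-0.0, 0.1, -0.8]
opening: 24.7
finger_force: 39.4
```

Emit:
drive_tool(series=[[[0, 0, 0.1], [0, 0, 0], 1.5], [[0, 0, 0], [0, 0, 0], 1.5], [[0, 0, 0.1], [0, 0, 0], 1.5], [[0, 0, 0], [0, 0, 0], 1.5]])

```text
time: 5.72
tcp_pos: [490.6, -69.8, 41.8]
tool_rot: [[-1.0, 0.0, 0.002], [0.0, 1.0, -0.0], [-0.002, -0.0, -1.0]]
force: [-6.4, 1.1, 34.0]
opening: 24.3
finger_force: 42.9
```

Emit:
drive_tool(series=[[[0, 0, -0.1], [0, 0, 0], 1.5], [[0, 0, 0], [0, 0, 0], 2.5], [[0, 0, 0], [0, 0, 0], 4], [[0, 0, 0], [0, 0, 0], 5], [[0, 0, 0], [0, 0, 0], 6], [[0, 0, 0], [0, 0, 0], 6]])

```text
time: 6.22
tcp_pos: [490.1, -69.7, 41.2]
tool_rot: [[-1.0, 0.0, -0.0], [0.0, 1.0, 0.0], [0.0, 0.0, -1.0]]
force: [0.3, 0.7, -0.3]
opening: 60.1
finger_force: 0.0
```

Emit:
drive_tool(series=[[[0, 0, -1], [0, 0, 0], 6], [[0, 0, -2], [0, 0, 0], 6], [[0, 0, -3], [0, 0, 0], 6], [[0, 0, -4], [0, 0, 0], 7], [[0, 0, -4], [0, 0, 0], 8.5], [[0, 0, -4], [0, 0, 0], 8.5], [[0, 0, -3.5], [0, 0, 0], 8.5], [[0, 0, 0], [0, 0, 0], 8.5]])

```text
time: 6.88
tcp_pos: [492.8, -70.2, 263.5]
tool_rot: [[-1.0, 0.0, 0.01], [0.0, 1.0, -0.002], [-0.01, -0.002, -1.0]]
force: [1.8, 0.2, 0.8]
opening: 85.0
finger_force: 0.0
```

```bash
python3 - <<'E'
from h import *
s,im,d,P,E=look("w4",0,1);print(s["tcp_pos"],s["time"],circ(P,d,11,20,c=(490,-70),r=60),circ(P,d,38,50,c=(490,-70),r=60))
for z in((79,92),):print(circ(P,d,*z,c=(586,61),r=60))
E
```

```text
[492.83015502 -70.19379712 263.48128078] 6.8833 (4535, 490.9, -70.4, 86.1, array([14.4, 15.6, 16.9])) (550, 490.6, -70.1, 25.8, array([43.3, 45.5, 46.8]))
(1115, 585.8, 60.4, 77.8, array([80. , 85. , 86.5]))
```

Cover stands at (490.7, -70.3), level. Now over to the lids.

Emit:
drive_tool(series=[[[0.3, -3, 0], [0, 0, 0], 8.5], [[0.3, -3, 0], [0, 0, 0], 8.5], [[0.3, -3, 0], [0, 0, 0], 8.5], [[0.3, -3, 0], [0, 0, 0], 8.5], [[0.3, -3, 0], [0, 0, 0], 8.5], [[0.3, -3, 0], [0, 0, 0], 8.5], [[0.2, -3, 0], [0, 0, 0], 8.5], [[0, -0.8, 0], [0, 0, 0], 8.5], [[0, 0, 0], [0, 0, 0], 8.5], [[0, 0, 0], [0, 0, 0], 8.5], [[0, 0, 0], [0, 0, 0], 8.5]])

```text
time: 7.85
tcp_pos: [469.8, -286.5, 255.9]
tool_rot: [[-1.0, -0.0, -0.001], [-0.0, 1.0, 0.001], [0.001, 0.001, -1.0]]
force: [0.2, 0.3, -0.4]
opening: 85.0
finger_force: 0.0
```

```bash
python3 - <<'E'
from h import *
s,im,d,P,E=look("w5",0,1);print(s["tcp_pos"],s["time"])
for z in((82,94),(52,62),(25,34)):print(circ(P,d,*z,c=(470,-287),r=60))
E
```

```text
[ 469.77428658 -286.49463731  255.91122506] 7.85
(531, 470.5, -287.6, 21.9, array([86.5, 89.5, 90.8]))
(736, 470.7, -287.8, 43.7, array([55.2, 57.3, 58.6]))
(4953, 470.7, -287.9, 93.8, array([28.2, 29.6, 30.8]))
```

Emit:
drive_tool(series=[[[-0.1, -0.1, 2], [0, 0, 0], 8.5], [[0, 0, 3], [0, 0, 0], 8.5], [[0, 0, 4], [0, 0, 0], 8.5], [[0, 0, 4], [0, 0, 0], 7], [[0, 0, 2.5], [0, 0, 0], 6], [[0, 0, 1.2], [0, 0, 0], 5], [[0, 0, 0.5], [0, 0, 0], 4], [[0, 0, 0], [0, 0, 0], 4], [[0, 0, 0], [0, 0, 0], 4], [[0, 0, 0], [0, 0, 0], 3.5]], force=60)

```text
time: 8.73
tcp_pos: [471.9, -288.8, 85.6]
tool_rot: [[-1.0, -0.0, 0.002], [-0.0, 1.0, -0.001], [-0.002, -0.001, -1.0]]
force: [-0.2, 0.2, -0.1]
opening: 35.0
finger_force: 0.0
```

Emit:
drive_tool(series=[[[0.1, 0.1, 0.1], [0, 0, 0], 3.5], [[0, 0, 0], [0, 0, 0], 3.5], [[0, 0, 0], [0, 0, 0], 3], [[0, 0, 0], [0, 0, 0], 1.2], [[0, 0, 0], [0, 0, 0], 1.2], [[0, 0, 0], [0, 0, 0], 1.2], [[0, 0, 0], [0, 0, 0], 1.2]])

```text
time: 9.32
tcp_pos: [470.3, -287.7, 83.9]
tool_rot: [[-1.0, 0.0, 0.001], [0.0, 1.0, -0.0], [-0.001, -0.0, -1.0]]
force: [-0.7, 3.2, 9.2]
opening: 20.1
finger_force: 58.3
```

Emit:
drive_tool(series=[[[0, 0, -0.2], [0, 0, 0], 1.2], [[0, 0, -0.5], [0, 0, 0], 1.2], [[0, 0, -1], [0, 0, 0], 1.2], [[0, 0, -1.5], [0, 0, 0], 1.2], [[0, 0, -2], [0, 0, 0], 1.2], [[0, 0, -2], [0, 0, 0], 1.2], [[0, 0, -2], [0, 0, 0], 1.2], [[0, 0, -1.5], [0, 0, 0], 1.2], [[0, 0, -1], [0, 0, 0], 1.2], [[0, 0, -0.3], [0, 0, 0], 1.2], [[0, 0, 0], [0, 0, 0], 1.2]])

```text
time: 10.23
tcp_pos: [470.3, -287.9, 204.1]
tool_rot: [[-1.0, 0.0, 0.001], [0.0, 1.0, -0.001], [-0.001, -0.001, -1.0]]
force: [-0.1, -0.3, -4.0]
opening: 20.3
finger_force: 58.8
```

```bash
python3 - <<'E'
from h import *
s=read_state();print(s["time"],s["tcp_pos"],s["force"],s["opening"])
im,d=camera("side");cv2.imwrite("pics/s6.png",im);P=cloud("side",d)
q=s["tcp_pos"]
for z in((136,160),(144,152)):print(circ(P,d,*z,c=q,r=60))
# caddy from side + top
print("side caddy",circ(P,d,81,90,c=(586,61),r=45))
im,d=camera("top");P=cloud("top",d);print("top caddy",circ(P,d,80,92,c=(586,61),r=45))
m=(d>0)&(np.hypot(P[...,0]-586,P[...,1]-61)<50)&(P[...,2]>76);k=max(cv2.findContours(m.astype(np.uint8),0,1)[0],key=cv2.contourArea)
e=cv2.fitEllipse(k);print(e,onz("top",*e[0],85))
E
```

```text
10.2333 [ 470.31178947 -287.85891437  204.1080042 ] [-0.08346458 -0.32459603 -3.97438334] 20.349382794432138
(1829, 470.6, -288.7, 95.4, array([144.5, 149. , 152.6]))
(1646, 470.6, -288.7, 95.4, array([146.6, 148.9, 150.8]))
side caddy (98, 595.0, 56.7, 72.4, array([81.5, 84.8, 87.7]))
top caddy (213, 584.6, 61.9, 76.6, array([81.3, 85.4, 88.8]))
((264.803955078125, 222.6491241455078), (31.20893669128418, 31.30961799621582), 10.10892391204834) [583.44322048  61.60330365  85.        ]
```

Emit:
drive_tool(series=[[[-0.6, 0.8, 0], [0, 0, 0], 1.2], [[-1, 2, 0], [0, 0, 0], 1.2], [[-1.5, 3, 0], [0, 0, 0], 1.2], [[-1.5, 3, 0], [0, 0, 0], 1.2], [[-1.5, 3, 0], [0, 0, 0], 1.2], [[-1.5, 3, 0], [0, 0, 0], 1.2], [[-1.5, 3, 0], [0, 0, 0], 1.2], [[-1.5, 2.2, 0], [0, 0, 0], 1.2], [[-1, 1.3, 0], [0, 0, 0], 1.2], [[0, 0.5, 0], [0, 0, 0], 1.2], [[0, 0, 0], [0, 0, 0], 1.2], [[0, 0, 0], [0, 0, 0], 1.2]])

```text
time: 11.33
tcp_pos: [585.4, -69.5, 202.5]
tool_rot: [[-1.0, -0.0, -0.002], [-0.0, 1.0, 0.0], [0.002, 0.0, -1.0]]
force: [-0.4, 0.4, -3.3]
opening: 20.1
finger_force: 59.0
```

```bash
python3 - <<'E'
from h import *
s,im,d,P,E=look("w7",0,1);print(s["time"],s["tcp_pos"],s["force"])
m=(d>0)&(P[...,2]>82)&(P[...,2]<90)&(np.hypot(P[...,0]-586,P[...,1]-61)<50)
print(circ(P,d,82,90,c=(586,61),r=50))
q=P[m][:,:2]
r,*_=np.linalg.lstsq(np.c_[2*q,np.ones(len(q))],(q**2).sum(1),rcond=None);print("LS",r[:2],np.sqrt(r[2]+r[:2]@r[:2]),np.percentile(np.hypot(*(q-r[:2]).T),[3,50,97]))
print("lid deck",circ(P,d,144,153,c=s["tcp_pos"],r=55),circ(P,d,170,181,c=s["tcp_pos"],r=30))
E
```

```text
11.3333 [585.43194313 -69.45287125 202.46479363] [-0.4094273   0.41274953 -3.30970619]
(2518, 586.6, 60.5, 77.2, array([82.8, 85.2, 86.5]))
LS [585.7643555   59.69321931] 35.20221660901995 [32.73066638 35.1363527  37.71051573]
lid deck (12315, 585.5, -70.4, 93.6, array([147.1, 148.2, 149.4])) (1780, 582.6, -70.1, 43.3, array([171. , 175.8, 177.5]))
```

View pics/w7.png

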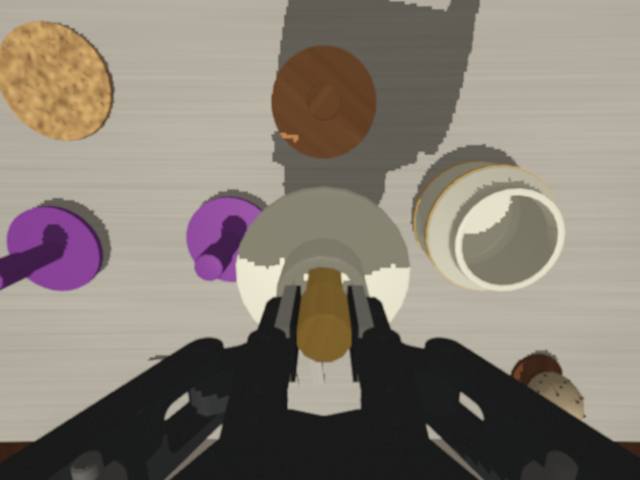

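The caddy mouth shows clearly at (510,240), centre about (586.3, 60.4). The lids are level in the grip. I move over the mouth.

Emit:
drive_tool(series=[[[0, 0.5, 0], [0, 0, 0], 1.2], [[0, 1.5, 0], [0, 0, 0], 1.2], [[0, 2.5, 0], [0, 0, 0], 1.2], [[0, 3, 0], [0, 0, 0], 1.2], [[0, 2.5, 0], [0, 0, 0], 1.2], [[0, 1.7, 0], [0, 0, 0], 1.2], [[0, 1, 0], [0, 0, 0], 1.2], [[0, 0.3, 0], [0, 0, 0], 1.2], [[0, 0, 0], [0, 0, 0], 1.2], [[0, 0, 0], [0, 0, 0], 1.2], [[0, 0, 0], [0, 0, 0], 1.2]])

```text
time: 12.3
tcp_pos: [586.2, 59.2, 203.3]
tool_rot: [[-1.0, 0.001, -0.0], [0.001, 1.0, -0.0], [0.0, -0.0, -1.0]]
force: [-0.4, -1.3, -3.5]
opening: 20.2
finger_force: 59.1
```

Emit:
drive_tool(series=[[[0, 0.1, 1], [0, 0, 0], 1.2], [[0, 0, 1.5], [0, 0, 0], 1.2], [[0, 0, 0.8], [0, 0, 0], 1.2], [[0, 0, 0.3], [0, 0, 0], 1.2], [[0, 0, 0], [0, 0, 0], 1.2], [[0, 0, 0], [0, 0, 0], 1.2]])

```text
time: 12.8
tcp_pos: [586.2, 61.1, 167.2]
tool_rot: [[-1.0, 0.0, -0.0], [0.0, 1.0, -0.0], [0.0, -0.0, -1.0]]
force: [0.8, 0.5, -2.3]
opening: 20.1
finger_force: 59.0
```

Emit:
drive_tool(series=[[[0, 0, 0.3], [0, 0, 0], 1.2], [[0, 0, 0.3], [0, 0, 0], 1.2], [[0, 0, 0.2], [0, 0, 0], 1.2], [[0, 0, 0], [0, 0, 0], 1.2]])

```text
time: 13.13
tcp_pos: [586.0, 61.3, 159.0]
tool_rot: [[-1.0, 0.0, -0.0], [0.0, 1.0, -0.0], [0.0, -0.0, -1.0]]
force: [-0.2, 0.1, -3.0]
opening: 20.1
finger_force: 59.0
```

Emit:
drive_tool(series=[[[0, 0, 0.3], [0, 0, 0], 1.2], [[0, 0, 0.2], [0, 0, 0], 1.2], [[0, 0, 0.1], [0, 0, 0], 1.2], [[0, 0, 0.1], [0, 0, 0], 1.2], [[0, 0, 0], [0, 0, 0], 1.2]])

```text
time: 13.55
tcp_pos: [586.1, 61.3, 152.1]
tool_rot: [[-1.0, 0.0, -0.0], [0.0, 1.0, -0.0], [0.0, -0.0, -1.0]]
force: [0.7, 0.7, -3.0]
opening: 20.0
finger_force: 59.0
```

Emit:
drive_tool(series=[[[0, 0, 0.1], [0, 0, 0], 1.2], [[0, 0, 0], [0, 0, 0], 1.2]])

```text
time: 13.72
tcp_pos: [586.2, 61.3, 151.2]
tool_rot: [[-1.0, 0.0, -0.0], [0.0, 1.0, 0.0], [0.0, 0.0, -1.0]]
force: [-1.1, 0.2, -3.1]
opening: 20.0
finger_force: 59.0
```

Emit:
drive_tool(series=[[[0, 0, 0.05], [0, 0, 0], 1.2], [[0, 0, 0], [0, 0, 0], 1.2], [[0, 0, 0], [0, 0, 0], 1.2]])

```text
time: 13.97
tcp_pos: [586.2, 61.3, 151.0]
tool_rot: [[-1.0, 0.0, 0.0], [0.0, 1.0, 0.0], [-0.0, 0.0, -1.0]]
force: [-0.8, 1.2, 0.4]
opening: 20.2
finger_force: 59.5
```

```bash
python3 - <<'E'
from h import *
im,d=camera("side");P=cloud("side",d)
print("deck",circ(P,d,92,102,c=(586,61),r=55),"caddy belly",circ(P,d,20,60,c=(586,61),r=60))
E
```

```text
deck (676, 587.1, 58.7, 98.5, array([94.3, 96.6, 99. ])) caddy belly (619, 586.0, 58.9, 101.6, array([21.8, 41.5, 59.2]))
```

Emit:
drive_tool(series=[[[0, 0, 0.03], [0, 0, 0], 1.2], [[0, 0, 0], [0, 0, 0], 1.2], [[0, 0, 0], [0, 0, 0], 1.2]])

```text
time: 14.27
tcp_pos: [586.3, 61.4, 150.9]
tool_rot: [[-1.0, 0.0, 0.0], [0.0, 1.0, 0.0], [-0.0, 0.0, -1.0]]
force: [-2.3, 2.0, 6.4]
opening: 20.2
finger_force: 60.3
```

Seated with about 9 N of contact. I release gently.

Emit:
drive_tool(series=[[[0, 0, 0], [0, 0, 0], 2.2], [[0, 0, 0], [0, 0, 0], 2.6], [[0, 0, 0], [0, 0, 0], 3.5], [[0, 0, 0], [0, 0, 0], 5], [[0, 0, 0], [0, 0, 0], 6.5], [[0, 0, 0], [0, 0, 0], 6.5], [[0, 0, 0], [0, 0, 0], 6.5]])

```text
time: 14.85
tcp_pos: [586.2, 61.3, 150.5]
tool_rot: [[-1.0, 0.0, -0.0], [0.0, 1.0, -0.0], [0.0, -0.0, -1.0]]
force: [-0.0, -0.7, 0.7]
opening: 65.0
finger_force: 0.0
```

Emit:
drive_tool(series=[[[0, 0, -1], [0, 0, 0], 7], [[0, 0, -3], [0, 0, 0], 8], [[0, 0, -3.5], [0, 0, 0], 8.5], [[0, 0, -2.5], [0, 0, 0], 8.5], [[0, 0, 0], [0, 0, 0], 8.5], [[0, 0, 0], [0, 0, 0], 8.5]])

```text
time: 15.35
tcp_pos: [587.1, 61.3, 252.8]
tool_rot: [[-1.0, 0.0, 0.004], [0.0, 1.0, 0.0], [-0.004, 0.0, -1.0]]
force: [-0.3, 0.1, -0.2]
opening: 85.0
finger_force: 0.0
```

```bash
python3 - <<'E'
from h import *
s,im,d,P,E=look("w8",0,1);print(s["time"],s["tcp_pos"],s["force"])
for z in((149,162),(119,129),(92,101)):print(circ(P,d,*z,c=(586,61),r=55))
print(circ(P,d,20,60,c=(586,61),r=55))
E
```

```text
15.35 [587.08160007  61.33917426 252.82040973] [-0.31665823  0.11132291 -0.23520588]
(881, 586.0, 61.4, 21.8, array([152.1, 156.4, 157.6]))
(1071, 586.3, 60.1, 43.8, array([121.6, 124.3, 125.6]))
(7277, 586.3, 59.7, 93.8, array([95.3, 96.6, 97.8]))
(441, 574.4, 60.6, 97.7, array([26. , 57.9, 59.8]))
```

View pics/w8.png

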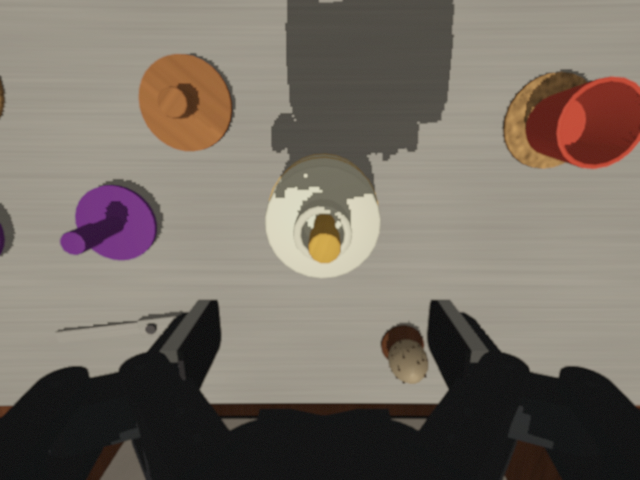

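The picture shows the lids seated with the gilt knob at (324,245) and the collar ring at (322,232), and heights match a full seat. I descend around the knob to the collar.

Emit:
drive_tool(series=[[[0, -0.1, 2], [0, 0, 0], 8.5], [[0, 0, 3], [0, 0, 0], 8.5], [[0, 0, 3], [0, 0, 0], 8], [[0, 0, 2.5], [0, 0, 0], 7.5], [[0, 0, 1.2], [0, 0, 0], 7], [[0, 0, 0.6], [0, 0, 0], 6.5], [[0, 0, 0.3], [0, 0, 0], 6], [[0, 0, 0], [0, 0, 0], 6], [[0, 0, 0], [0, 0, 0], 6], [[0, 0, 0], [0, 0, 0], 6]], force=40)

```text
time: 16.23
tcp_pos: [587.0, 60.3, 125.7]
tool_rot: [[-1.0, 0.0, 0.002], [0.0, 1.0, 0.0], [-0.002, 0.0, -1.0]]
force: [0.0, 0.5, -0.1]
opening: 60.0
finger_force: 0.0
```

Emit:
drive_tool(series=[[[0.05, 0, 0.3], [0, 0, 0], 6], [[0, 0, 0.2], [0, 0, 0], 6], [[0, 0, 0], [0, 0, 0], 5.5], [[0, 0, 0], [0, 0, 0], 5], [[0, 0, 0], [0, 0, 0], 4.7], [[0, 0, 0], [0, 0, 0], 4.5], [[0, 0, 0], [0, 0, 0], 4.3], [[0, 0, 0], [0, 0, 0], 3.6], [[0, 0, 0], [0, 0, 0], 3.6], [[0, 0, 0], [0, 0, 0], 3.6]])

```text
time: 17.07
tcp_pos: [585.8, 60.3, 119.8]
tool_rot: [[-1.0, 0.0, 0.0], [0.0, 1.0, -0.0], [-0.0, -0.0, -1.0]]
force: [-1.9, -0.1, 6.0]
opening: 42.7
finger_force: 39.7
```

Emit:
drive_tool(series=[[[0, 0, -0.1], [0, 0, 0], 3.6], [[0, 0, -0.2], [0, 0, 0], 3.6], [[0, 0, -0.3], [0, 0, 0], 3.6], [[0, 0, -0.4], [0, 0, 0], 3.6], [[0, 0, 0], [0, 0, 0], 3.6]])

```text
time: 17.48
tcp_pos: [586.1, 60.3, 130.3]
tool_rot: [[-1.0, 0.0, 0.001], [0.0, 1.0, 0.0], [-0.001, 0.0, -1.0]]
force: [0.1, 0.0, -1.9]
opening: 42.6
finger_force: 40.8
```

```bash
python3 - <<'E'
from h import *
s=read_state();print(s["tcp_pos"],s["force"],s["opening"]);im,d=camera("side");P=cloud("side",d)
print("deck",circ(P,d,100,113,c=(586,61),r=55),"knob",circ(P,d,148,162,c=(586,61),r=14))
E
```

```text
[586.06561522  60.30531177 130.30116447] [ 0.12093218  0.00798998 -1.89070764] 42.612687205604146
deck (699, 587.5, 58.7, 95.5, array([102.4, 106.8, 109.2])) knob None
```

The load reads 1.9 N, so only the outer lid is lifted. I continue up.

Emit:
drive_tool(series=[[[0, 0, -0.5], [0, 0, 0], 3.6], [[0, 0, -1], [0, 0, 0], 3.6], [[0, 0, -1.3], [0, 0, 0], 3.6], [[0, 0, -1.5], [0, 0, 0], 3.6], [[0, 0, -1.5], [0, 0, 0], 3.6], [[0, 0, -1.3], [0, 0, 0], 3.6], [[0, 0, -1], [0, 0, 0], 3.6], [[0, 0, -0.6], [0, 0, 0], 3.6], [[0, 0, -0.3], [0, 0, 0], 3.6], [[0, 0, 0], [0, 0, 0], 3.6], [[0, 0, 0], [0, 0, 0], 3.6], [[0, 0, 0], [0, 0, 0], 3.6]])

```text
time: 18.53
tcp_pos: [585.3, 60.2, 218.8]
tool_rot: [[-1.0, 0.0, -0.001], [0.0, 1.0, -0.0], [0.001, -0.0, -1.0]]
force: [-0.2, 0.8, -1.7]
opening: 42.8
finger_force: 40.8
```

Emit:
drive_tool(series=[[[0, 0, 0], [0, 0, 0], 3.6], [[0, 0, 0], [0, 0, 0], 3.6], [[0, 0, 0], [0, 0, 0], 3.6], [[0, 0, 0], [0, 0, 0], 3.6], [[0, 0, 0], [0, 0, 0], 3.6], [[0, 0, 0], [0, 0, 0], 3.6]])

```text
time: 19.03
tcp_pos: [585.7, 60.3, 219.4]
tool_rot: [[-1.0, 0.0, -0.0], [0.0, 1.0, -0.0], [0.0, -0.0, -1.0]]
force: [-0.3, 0.4, -1.7]
opening: 42.4
finger_force: 40.8
```

```bash
python3 - <<'E'
from h import *
s=read_state();print(s["time"],s["tcp_pos"],s["force"],s["opening"],s["joint_velocities"]);im,d=camera("side");P=cloud("side",d)
print("deck",circ(P,d,188,203,c=(586,61),r=55),"flange",circ(P,d,86,97,c=(586,61),r=50),"knob",circ(P,d,140,162,c=(586,61),r=14),"cover",circ(P,d,11,20,c=(490,-70),r=60))
cv2.imwrite("pics/s9.png",cv2.resize(im[60:280,180:440],None,fx=2.5,fy=2.5))
E
```

```text
19.0333 [585.67896646  60.28521419 219.44028623] [-0.34593704  0.40767326 -1.65426207] 42.42531570477993 [-0.03205516 -0.06057551 -0.06542974 -0.1061026  -0.01499553 -0.07936674]
deck (776, 586.9, 59.0, 95.2, array([190.1, 195.6, 198.3])) flange (668, 586.7, 61.3, 83.0, array([88.5, 91.5, 93.9])) knob (71, 587.2, 59.5, 21.7, array([141.1, 149.7, 156.6])) cover (914, 491.5, -70.1, 88.7, array([12.9, 15.3, 17.5]))
```

View pics/s9.png

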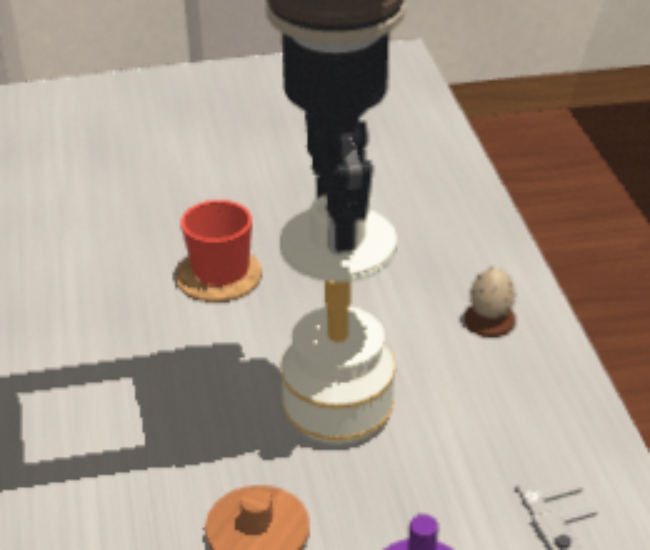

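The outer lid is held level at (338,240), 100 mm up. The inner lid is seated with its knob at (338,310), the cover stands at (257,525), and the cup and egg are untouched.

```bash
python3 -c "
from workcell import *
print(close_job())"
```

```text
the job is handed in; nothing more can be done
None
```

I handed in the job at about 19 s: the cover stands upright on the cart, the inner lid sits home in the caddy, and the outer lid is held level about 100 mm above it; no verdict came back.

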